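# Seat the green filter block in front of the lamp

### The arm

A 6-joint arm with a two-finger parallel gripper is mounted at the origin on the work surface. World frame = base frame: x ahead of the robot, y to its left, z up, the work surface at z = 0. Lengths are in m, angles in degrees, forces in N, time in s.
With the tool pointing down it reaches from about 0.3 to 0.875 m from the base axis. Payload 6.4 kg.
Tool frame: the origin (TCP) lies midway between the tips of the shut fingers; the grasp point (between the pads) lies 19 mm behind it; z points along the fingers, y is the line along which they close (so a half turn about z gives the same grasp; the last joint's range is limited). The gripper opens to 88 mm and grips with 3 to 60 N. Pads are 18 mm wide; open, the fingers measure 123 mm over their backs; the gripper's body (75 mm by 187 mm) begins 45 mm behind the grasp point.
Start: joints at [64.784, 10.359, 92.074, -0, 77.567, -11.82], TCP at [0.133, 0.559, 0.239] pointing down, gripper open.
Joint ranges: [-171.53, 171.53], [-51.25, 118.39], [17.06, 147.69], [-65.23, 245.23], [0, 150.52], [-178.68, 178.68]. Speed limits (degrees/s): [147.25, 147.25, 172.46, 180, 180, 180].

### API

Orientations are given as a 3x3 rotation matrix whose columns are the frame's x, y, z axes.
In Python, from bench import r, grab_frame gives the robot as it stands. The module is installed in compiled form; this text tells all that it offers.
- The arm moves only by the shell command python3 -m handwheel 'ROWS' [OPENING] [FORCE]. ROWS is JSON, a list of rows, each a list of 2 entries, a list of its own where there are three numbers: the shift along the tool's x, y, z scaled (see below), then the turn, a rotation vector about the tool's x, y, z scaled (see below). A call has 1 to 20 rows; each row is the pose to reach, as a shift and turn from the pose commanded when the call began, along the tool's axes at that moment; what a row does not reach only later rows make up. The controller multiplies each number of a shift by 250 mm and each number of a turn by 0.5 rad. A row lasts 1/8 s, in which the tool goes at most 62.5 mm and 10.7 degrees, less where a joint would pass 70% of its speed; a pose out of reach is approached as far as the arm can. A call with a number of a shift or a turn outside -1 to 1 is refused whole. A call with a gripper value outside its range is refused whole. OPENING is the opening, from -1 (shut) to 1 (fully open), set as the call begins (- or left out, the last holds). The fingers move at their own pace and stop on an object; FORCE is the grip in N (left out, the last holds). Time passes only in rows, so rows that repeat a pose let the fingers close. It gives the time, the measured TCP pose, the force, the opening and the grip force at its end, in the units of the state.
- r.sense(): the state, without advancing time (a new reading comes with each control period).
- grab_frame(name): name is "side" or "top"; returns a dict with "pixels" (384x512x3 uint8, blue, green, red), "mtx" (3x3 intrinsics, pixels), "k1" (the pictures are not rectified: a ray, as slopes to the right and down, at radius r is drawn at 1 + k1 r^2 times it, then the intrinsics apply), "rvec" (rotation vector, rad) and "tvec" (3), from world to camera coordinates, as OpenCV has them. Camera axes: x right, y down, z forward; pixel columns grow to the right and rows downward; lengths in m; the calibration is good to about 2 mm. A picture is of the moment at which its call begins. There is no depth.
- r.job_done(): hands the job in; it is judged then, once.
The state is a dict: "time_s": time; "q": joint angles; "qvel": joint speeds; "effort": joint torques, N m; "eef_pos": TCP position; "ee_rot": TCP orientation; "force": force on the tool from outside, world axes, zero at the start; "moment": the same for the moment, N m; "finger_gap": finger opening in m; "grasp_force": force on a finger pad.
Only numpy, scipy, OpenCV 4.12 (cv2) and the standard library are available. Lean on these libraries where they do the work, as an engineer would, in place of code of your own. Each camera call takes 0.05 s, during which the arm holds its last target. There are 200 camera calls.

### The job

Gently push the block with the green filter along the bench into the inside corner of the black angle stop, until its base sits flush against both arms with its filter facing the lamp, then move clear. Push only on the base plate with your fingers: keep it flat on the bench, do not pick it up, and do not touch the filter on top. Leave the blue and amber blocks and everything else where they stand.

Things in the scene. Friction and masses are not known exactly. Their poses are not given: they have to be found in the camera images.
- stop: Fixed black L-shaped stop, arms 14 mm high, 20 mm thick, turned up to 0.2 rad. Origin: inside corner of the L, on the bench. Far arm: inner face is the stop's plane x = 0, running 420 mm from the corner along -y. Side arm: inner face is the plane y = 0, running 110 mm along -x. The arms lie on the +x and +y sides of these faces. A seated block's origin is at (-43, -43) mm in this frame.
- lamp (a point): Front of the small grey lamp fixed to the stop beyond the side arm, 37 mm above the bench; it shines along the stop's -y. The lamp is 78 mm high, 100 mm wide, and reaches 130 mm further along +y from here.
- green_block: Green filter block: loose square aluminium base 86 x 86 mm, 20 mm thick, about 0.4 kg, top covered in green, with an upright filter in the middle; 54 mm high in all. Origin: centre of the underside; z up, x and y square to the side faces, y through the filter. Starts 200 mm before the far arm, in any of three places 135 mm apart along it, within 0.3 rad of the stop's yaw. Takes 2 to 9 N to slide.
- green_filter: The green block's filter, fixed to it: a green disc in an upright black ring, 34 mm in diameter, 10 mm thick (12 mm at the disc), its axis along the block's y. Origin: centre of the base plate's top face, 20 mm above the bench; the ring reaches 34 mm above it.
- blue_block: Blue filter block: loose square aluminium base 86 x 86 mm, 20 mm thick, about 0.4 kg, top covered in blue, with an upright filter in the middle; 54 mm high in all. Origin: centre of the underside; z up, x and y square to the side faces, y through the filter. In another of the three places.
- amber_block: Amber filter block: loose square aluminium base 86 x 86 mm, 20 mm thick, about 0.4 kg, top covered in amber orange, with an upright filter in the middle; 54 mm high in all. Origin: centre of the underside; z up, x and y square to the side faces, y through the filter. In another of the three places.
- dropper: Loose amber dropper bottle, 38 mm diameter, 85 mm high, on the right of the bench. Origin: centre of the underside.
- beaker: Loose small glass beaker, 64 mm diameter, 60 mm high, on the right of the bench. Origin: centre of the underside.
- weight: Loose brass balance weight, 32 mm diameter, 48 mm high, on the right near the robot. Origin: centre of the underside.
- screwdriver: Loose screwdriver, 180 mm long, lying on the left near the robot. Its x axis runs along it.
- jar: Loose glass jar with a white lid, 52 mm diameter, 60 mm high, on the left. Origin: centre of the underside.
There are look-alikes about, which are no part of the job. Leave any yellow look-alike of the green_block alone.

How it is judged (in metres and radians):
At the end, for the whole second after the job is handed in: The green block's base lies flat and at rest in the corner: its centre within 3.5 mm of the seated place (43 mm from each arm's inner face) in both directions, its faces parallel to the arms within 0.05 rad, on the bench (x of green_block in the frame of stop between -0.0465 and -0.0395 m and y of green_block in the frame of stop between -0.0465 and -0.0395 m and angle between the x axis of green_block and the x axis of stop, either way round below 0.05 rad and angle between green_block's own z axis and vertical below 0.03 rad and height (world z) of green_block below 0.004 m and linear speed of green_block below 0.01 m/s); the robot touches nothing.
It fails at once if the green filter block is lifted off the bench or tipped (height (world z) of green_block above 0.008 m or angle between green_block's own z axis and vertical above 0.15 rad).
It fails at once if the robot touches the green filter on top of its block (contact force between any of the fingers, the arm and green_filter above 1 N).
It fails at once if the green filter block is shoved faster than 0.4 m/s (linear speed of green_block above 0.4 m/s).
It fails at once if another filter block is displaced by more than 15 mm (distance of any of blue_block, amber_block from where it was at the start of the episode above 0.015 m).
It fails at once if a bystander (bottle, beaker, weight, screwdriver, jar) is displaced by more than 20 mm (distance of any of dropper, beaker, weight, screwdriver, jar from where it was at the start of the episode above 0.02 m).
It also fails if it takes over 56 s, if anything falls off the work surface, if the arm or the gripper's body presses on something with over 40 N, if the wrist force passes 120 N, or if a joint passes its speed limit or range.

## Working session

There is one attempt and no reset: what is moved stays moved. The work goes in short steps, Python scripts to look and compute and a shell command to move; the robot and the scene stay as the last step left them, time stands still between calls to the robot, and variables do not carry over. Pictures are saved under pics/ and viewed, at most 10 in all, crops included, and the job is handed in when it is done.

```bash
mkdir -p pics; cat > h.py <<'E'
import numpy as np, cv2
from bench import r, grab_frame
def snap(n,f):
    g=grab_frame(n); cv2.imwrite('pics/'+f+'.png',g['pixels']); np.savez('pics/'+f+'.npz',**{k:np.array(v) for k,v in g.items()}); return g
def dist(g): return np.array([float(g['k1']),0,0,0,0])
def pix2w(g,uv,z):
    uv=np.array(uv,float).reshape(-1,1,2); n=cv2.undistortPoints(uv,np.array(g['mtx']),dist(g)).reshape(-1,2)
    # k1 model same as OpenCV radial
    R=cv2.Rodrigues(np.array(g['rvec'],float))[0]; t=np.array(g['tvec'],float).ravel()
    c=-R.T@t; d=np.c_[n,np.ones(len(n))]@R
    z=np.broadcast_to(z,len(n)); return c+d*((z-c[2])/d[:,2])[:,None]
def w2pix(g,P): return cv2.projectPoints(np.array(P,float).reshape(-1,1,3),np.array(g['rvec'],float),np.array(g['tvec'],float),np.array(g['mtx']),dist(g))[0].reshape(-1,2)
E
python3 - <<'E'
from h import *
for n in('top','side'):
    g=snap(n,n+'0'); R=cv2.Rodrigues(np.array(g['rvec'],float))[0]; print(n,(-R.T@np.array(g['tvec']).ravel()).round(3),g['k1'])
a=cv2.imread('pics/top0.png');cv2.imwrite('pics/top0b.png',cv2.resize(a,(800,600),interpolation=2))
s=r.sense();print(s['eef_pos'],np.round(s['ee_rot'],3),s['time_s'])
E
```

```text
top [0.408 0.005 1.327] -0.11702322076165857
side [-0.185 -0.804  0.819] -0.0021692663227810775
[0.13297725 0.55892318 0.23791959] [[-0.973  0.232 -0.001]
 [ 0.232  0.973 -0.001]
 [ 0.    -0.001 -1.   ]] 0.1
```

View pics/top0b.png

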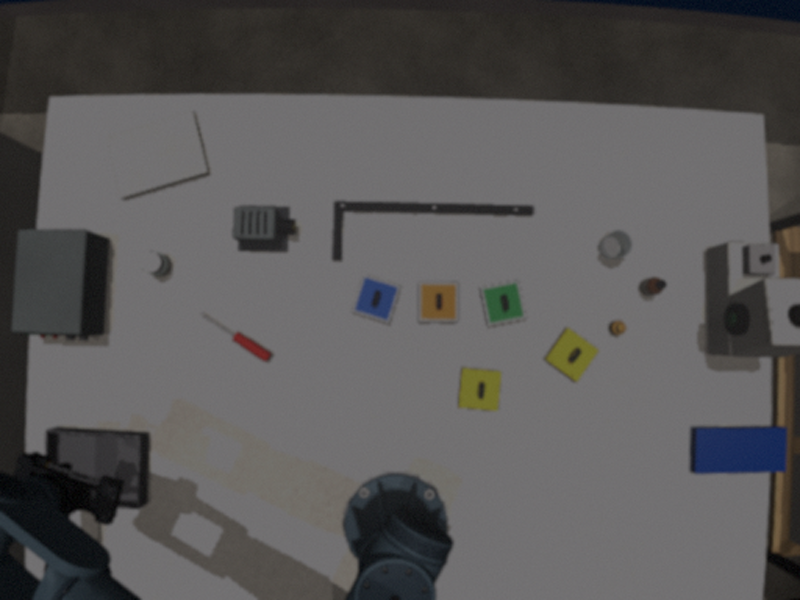

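View pics/side0.png

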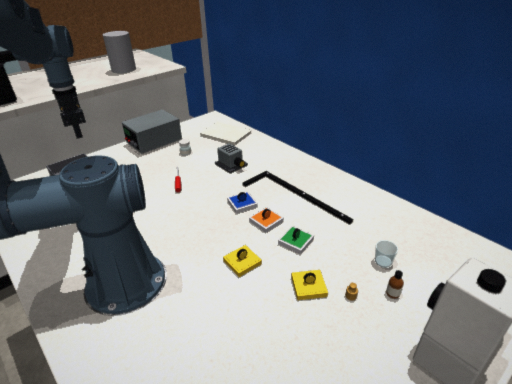

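The top view (800x600) shows green at (503,303), blue (377,298) and amber (438,302). Yellow look-alikes are at (481,389) and (572,354). The stop's corner is near (341,211), with the far arm running right and the side arm running down. I choose (503,303), the only block with a green top.

```bash
python3 - <<'E'
import cv2
a=cv2.imread('pics/top0.png')[120:270,200:400];cv2.imwrite('pics/crop.png',cv2.convertScaleAbs(cv2.resize(a,(800,600),interpolation=cv2.INTER_CUBIC),alpha=1.7))
E
```

```text
(no output)
```

View pics/crop.png

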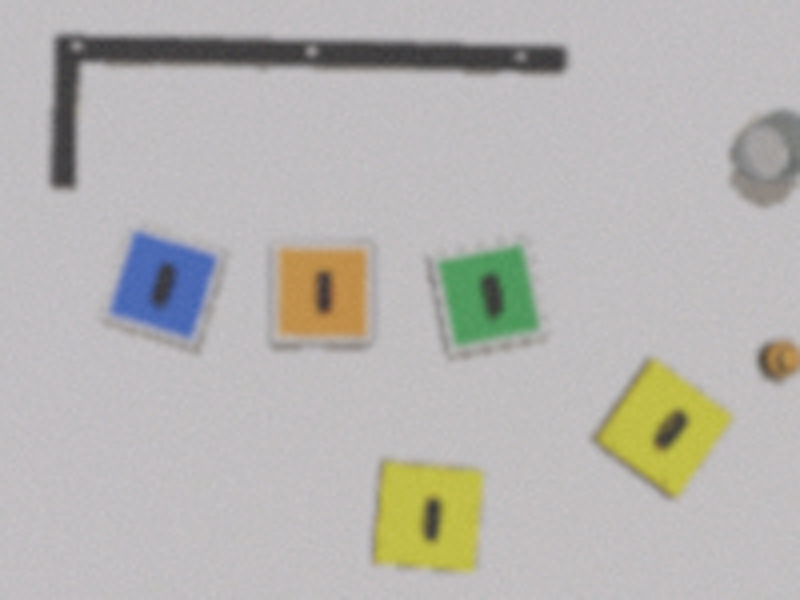

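```bash
cat > m.py <<'E'
from h import *
def edge(gray,pts0,pts1,thr):
    """subpixel crossing between sample points from dark(pts0) to bright(pts1)"""
    out=[]
    for a,b in zip(pts0,pts1):
        s=np.linspace(0,1,60)[:,None]; p=a+(b-a)*s
        v=cv2.remap(gray,p[:,0].astype('f4'),p[:,1].astype('f4'),1).ravel()
        i=np.argmax(v>thr)
        if i>0: out.append(p[i-1]+(p[i]-p[i-1])*(thr-v[i-1])/(v[i]-v[i-1]))
    return np.array(out)
def line(P):
    vx,vy,x,y=cv2.fitLine(P[:,:2].astype('f4'),cv2.DIST_HUBER,0,1e-4,1e-4).ravel().astype(float); return np.array([vx,vy]),np.array([x,y]),np.abs((P[:,0]-x)*-vy+(P[:,1]-y)*vx).mean()
def stop(g):
    gray=cv2.GaussianBlur(g['pixels'],(3,3),0).min(axis=2).astype('f4')
    crop=lambda q:np.array(q,float)/4+[200,120]-0.375
    xs=np.linspace(110,540,40); yc=50+(xs-80)*10/480
    C=crop(np.c_[xs,yc]); res={}
    thr=70
    res['far_in']=line(pix2w(g,edge(gray,C,C+[0,8],thr),0.0))
    res['far_out']=line(pix2w(g,edge(gray,C,C+[0,-8],thr),0.014))
    ys=np.linspace(85,175,20); C=crop(np.c_[66-(ys-50)*2/100,ys])
    res['side_in']=line(pix2w(g,edge(gray,C,C+[8,0],thr),0.0))
    res['side_out']=line(pix2w(g,edge(gray,C,C+[-8,0],thr),0.014))
    return res
def green(g,lo=(45,90,40),hi=(85,255,255),z=.02):
    hsv=cv2.cvtColor(g['pixels'],cv2.COLOR_BGR2HSV); m=cv2.inRange(hsv,lo,hi)
    n,l,st,ce=cv2.connectedComponentsWithStats(m); i=1+np.argmax(st[1:,4]); 
    c=max(cv2.findContours((l==i).astype('u1'),0,1)[0],key=len).reshape(-1,2)
    c=cv2.convexHull(c.astype(np.int32)).reshape(-1,2)
    W=pix2w(g,c,z); (x,y),(w,h),a=cv2.minAreaRect((W[:,:2]*1000).astype('f4')); a=(a+45)%90-45
    return x,y,w,h,a
if __name__=='__main__':
    g=snap('top','m'); s=stop(g)
    for k,(d,p,e) in s.items(): print(k,np.degrees(np.arctan2(d[1],d[0])).round(2),(p*1000).round(1),(e*1000).round(2))
    n=lambda k:s[k]
    for a in('in','out'):
        d1,p1,_=s['far_'+a];d2,p2,_=s['side_'+a]; t=np.linalg.solve(np.c_[d1,-d2],p2-p1); print(a,'corner',((p1+d1*t[0])*1000).round(1))
    print('green',np.round(green(g),2)); print('amber',np.round(green(g,(8,120,60),(20,255,255)),2)); print('blue',np.round(green(g,(105,110,60),(125,255,255)),2))
    print(w2pix(g,[[.7,0,0]]), g['pixels'][130:145,280].min(axis=1))
E
python3 m.py
```

```text
far_in -89.76 [681.4 -72.9] 0.43
far_out -89.76 [699.9 -83. ] 0.34
side_in 0.98 [610.  135.4] 0.27
side_out -0.26 [616.8 152.6] 0.19
in corner [680.6 136.6]
out corner [699.  152.2]
green [ 485.7  -218.99   66.61   67.3    12.24]
amber [485.3  -79.68  63.96  64.13   1.38]
blue [ 1.6877e+02 -7.6259e+02  1.0214e+02  2.1832e+02  6.7000e-01]
[[258.28431869 130.23107812]] [ 67  45  42  42  42  44  63  88 106 112 110 112 112 112 110]
```

The crop confirms green cover (490,295), black ring edge-on at (492,295), ring plane along world x. World estimates: green (0.486,-0.219) at yaw +12°, stop corner ≈(0.681,0.135), stop yaw ≈0.2°. Sizes and spacing fit. Moving.

```bash
python3 -m handwheel '[[[-0.19,-0.1,0],[0,0,-0.1]],[[-0.38,-0.2,0],[0,0,-0.2]],[[-0.57,-0.31,0],[0,0,-0.3]],[[-0.76,-0.41,0],[0,0,-0.4]],[[-0.945,-0.515,0],[0,0,-0.475]],[[-0.945,-0.515,0],[0,0,-0.475]]]' -0.1 20
python3 -c "
from h import *
s=r.sense();print(s['eef_pos'],np.round(s['ee_rot'],4),s['force'])"
```

```text
time_s: 0.9
eef_pos: [0.3355, 0.3772, 0.2386]
ee_rot: [[-1.0, 0.001, 0.0], [0.001, 1.0, -0.001], [-0.0, -0.001, -1.0]]
force: [0.5, 0.4, 0.7]
finger_gap: 0.0396
grasp_force: 0.0
[0.33545185 0.37722226 0.23855977] [[-1.0e+00  1.4e-03  2.0e-04]
 [ 1.4e-03  1.0e+00 -6.0e-04]
 [-3.0e-04 -6.0e-04 -1.0e+00]] [0.48572223 0.37044665 0.72197903]
```

```bash
python3 -m handwheel '[[[-0.06,-0.24,0],[0,0,0]],[[-0.12,-0.48,0],[0,0,0]],[[-0.19,-0.72,0],[0,0,0]],[[-0.26,-0.96,0],[0,0,0]],[[-0.26,-1,0],[0,0,0]]]' >/dev/null
python3 -m handwheel '[[[0,-0.24,0.1],[0,0,0]],[[0,-0.48,0.2],[0,0,0]],[[0,-0.72,0.3],[0,0,0]],[[0,-0.96,0.4],[0,0,0]],[[0,-1,0.4],[0,0,0]]]' >/dev/null
python3 -m handwheel '[[[0,-0.2,0],[0,0,0]],[[0,-0.385,0],[0,0,0]],[[0,-0.385,0],[0,0,0]],[[0,-0.385,0],[0,0,0]]]'
```

```text
time_s: 2.65
eef_pos: [0.4006, -0.2148, 0.1383]
ee_rot: [[-1.0, -0.004, -0.001], [-0.004, 1.0, 0.002], [0.001, 0.002, -1.0]]
force: [0.6, 0.4, -0.4]
finger_gap: 0.0395
grasp_force: 0.0
```

```bash
python3 -m handwheel '[[[0,-0.017,0.15],[0,0,0]],[[0,-0.017,0.3],[0,0,0]],[[0,-0.017,0.42],[0,0,0]],[[0,-0.017,0.48],[0,0,0]],[[0,-0.017,0.515],[0,0,0]],[[0,-0.017,0.515],[0,0,0]]]'
python3 - <<'E'
from h import *
g=snap('side','s1');a=g['pixels'][180:310,220:380];cv2.imwrite('pics/s1c.png',cv2.resize(a,(640,520),interpolation=2))
E
```

```text
time_s: 3.4
eef_pos: [0.4007, -0.2205, 0.0101]
ee_rot: [[-1.0, -0.004, 0.0], [-0.004, 1.0, 0.0], [-0.0, 0.0, -1.0]]
force: [-0.1, -0.9, -1.1]
finger_gap: 0.0397
grasp_force: 0.0
```

View pics/s1c.png

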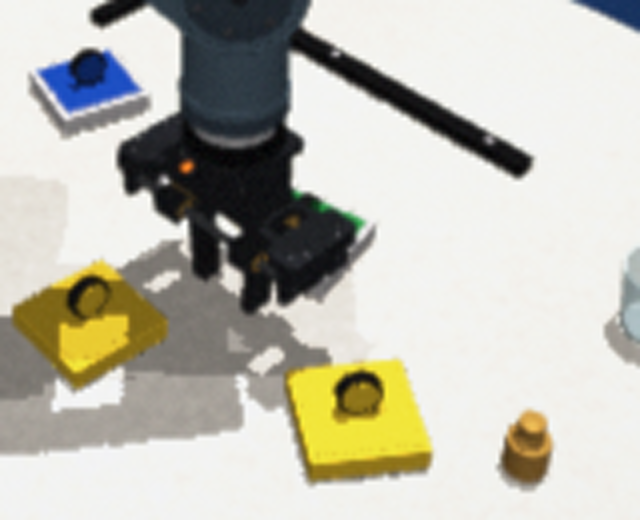

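The crop shows both fingers at bench level, near (205,265) and (255,295). They are behind the green block and clear of the yellow look-alikes. Pushing forward.

```bash
python3 -m handwheel '[[[-0.03,0,0.01],[0,0,0]],[[-0.06,0,0.01],[0,0,0]],[[-0.09,0,0.01],[0,0,0]],[[-0.12,0,0.01],[0,0,0]],[[-0.15,0,0.01],[0,0,0]],[[-0.18,0,0.01],[0,0,0]],[[-0.21,0,0.01],[0,0,0]],[[-0.24,0,0.01],[0,0,0]],[[-0.27,0,0.01],[0,0,0]],[[-0.3,0,0.01],[0,0,0]],[[-0.33,0,0.01],[0,0,0]],[[-0.36,0,0.01],[0,0,0]],[[-0.36,0,0.01],[0,0,0]]]'
python3 - <<'E'
from m import *
g=snap('top','t2'); print(np.round(green(g),2))
a=g['pixels'][120:270,200:400];cv2.imwrite('pics/t2c.png',cv2.convertScaleAbs(cv2.resize(a,(800,600),interpolation=2),alpha=1.7))
E
```

```text
time_s: 5.08
eef_pos: [0.4915, -0.2208, 0.0078]
ee_rot: [[-1.0, -0.004, 0.001], [-0.004, 1.0, -0.001], [-0.001, -0.001, -1.0]]
force: [-0.3, 0.3, 0.3]
finger_gap: 0.0398
grasp_force: 0.0
[ 559.56 -208.61   37.79   27.26    0.72]
```

View pics/t2c.png

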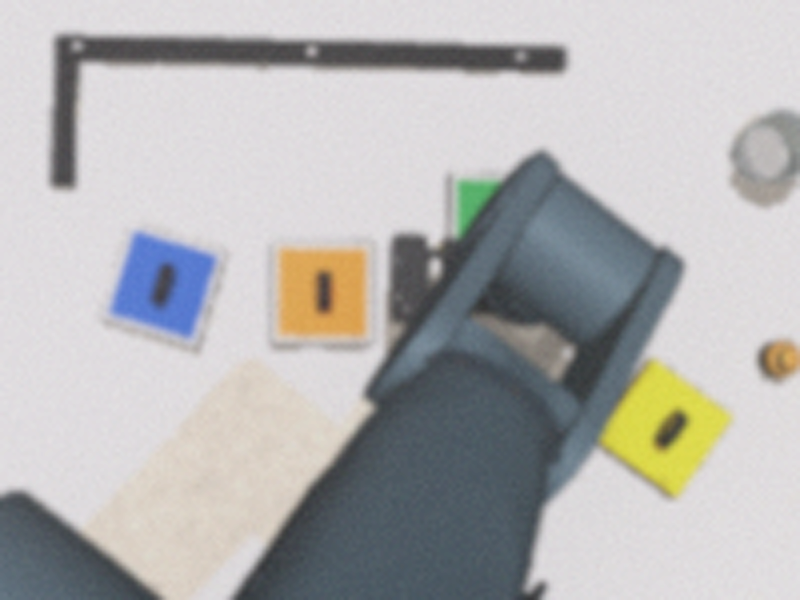

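Block is now square to the stop, its cover's left edge at (460,180-235). The arm hides the rest. Continuing to the far arm.

```bash
python3 -m handwheel '[[[-0.03,0,0],[0,0,0]],[[-0.06,0,0],[0,0,0]],[[-0.09,0,0],[0,0,0]],[[-0.12,0,0],[0,0,0]],[[-0.15,0,0],[0,0,0]],[[-0.18,0,0],[0,0,0]],[[-0.21,0,0],[0,0,0]],[[-0.24,0,0],[0,0,0]],[[-0.27,0,0],[0,0,0]],[[-0.3,0,0],[0,0,0]],[[-0.325,0,0],[0,0,0]],[[-0.34,0,0],[0,0,0]],[[-0.35,0,0],[0,0,0]],[[-0.36,0,0],[0,0,0]]]'
python3 -m handwheel '[[[-0.004,0,0],[0,0,0]],[[-0.008,0,0],[0,0,0]]]'|grep -E 'pos|force'
python3 -m handwheel '[[[-0.004,0,0],[0,0,0]],[[-0.008,0,0],[0,0,0]]]'|grep -E 'pos|force'
```

```text
time_s: 6.88
eef_pos: [0.5804, -0.2202, 0.0075]
ee_rot: [[-1.0, -0.004, -0.0], [-0.004, 1.0, 0.0], [0.0, 0.0, -1.0]]
force: [-3.6, 0.5, 1.4]
finger_gap: 0.0396
grasp_force: 1.4
eef_pos: [0.5824, -0.2202, 0.0075]
force: [-2.9, -0.1, 2.1]
grasp_force: 1.4
eef_pos: [0.5845, -0.2202, 0.0075]
force: [-2.9, -0.3, 0.5]
grasp_force: 1.4
```

```bash
for i in 1 2; do python3 -m handwheel '[[[-0.004,0,0],[0,0,0]],[[-0.008,0,0],[0,0,0]]]'|grep -E 'pos|force'; done
```

```text
eef_pos: [0.5846, -0.2202, 0.0074]
force: [-14.3, 0.2, 9.9]
grasp_force: 6.7
eef_pos: [0.5847, -0.2201, 0.0074]
force: [-21.7, -1.3, 15.8]
grasp_force: 10.9
```

```bash
python3 -m handwheel '[[[0.04,0,0],[0,0,0]],[[0.12,0,0],[0,0,0]],[[0.12,0,-0.15],[0,0,0]],[[0.12,0,-0.35],[0,0,0]],[[0.12,0,-0.5],[0,0,0]],[[0.12,0,-0.5],[0,0,0]]]'
python3 - <<'E'
from h import *
print(r.sense()['q'])
E
```

```text
time_s: 8.62
eef_pos: [0.5612, -0.2217, 0.1366]
ee_rot: [[-1.0, -0.004, 0.008], [-0.004, 1.0, -0.004], [-0.008, -0.004, -1.0]]
force: [-0.5, -0.5, -0.3]
finger_gap: 0.0398
grasp_force: 0.0
[-3.28278135e+01  1.96865986e+01  9.30730593e+01  3.29894683e-02
  6.67228174e+01 -1.23060516e+02]
```

```bash
python3 -m handwheel '[[[-0.1,-0.1,0],[0,0,0.35]],[[-0.2,-0.2,0],[0,0,0.7]],[[-0.304,-0.312,0],[0,0,1]],[[-0.304,-0.312,0],[0,0,1]]]' >/dev/null
python3 -m handwheel '[[[0,0,0],[0,0,0.35]],[[0,0,0],[0,0,0.7]],[[0,0,0],[0,0,1]],[[0,0,0],[0,0,1]]]' >/dev/null
python3 -m handwheel '[[[0,0,0],[0,0,0.35]],[[0,0,0],[0,0,0.7]],[[0,0,0],[0,0,1]],[[0,0,0],[0,0,1]]]' >/dev/null
python3 -m handwheel '[[[0,0,0],[0,0,0.142]],[[0,0,0],[0,0,0.142]],[[0,0,0],[0,0,0.142]]]'
python3 - <<'E'
from m import *
g=snap('top','t3'); print(np.round(green(g),2))
a=g['pixels'][120:270,200:400];cv2.imwrite('pics/t3c.png',cv2.convertScaleAbs(cv2.resize(a,(800,600),interpolation=2),alpha=1.7))
E
```

```text
time_s: 10.5
eef_pos: [0.6346, -0.2978, 0.1323]
ee_rot: [[-0.007, 1.0, -0.0], [1.0, 0.007, 0.0], [0.0, -0.0, -1.0]]
force: [0.1, -0.1, 1.0]
finger_gap: 0.0399
grasp_force: 0.0
[ 638.9  -228.2    65.48   69.26    1.6 ]
```

View pics/t3c.png

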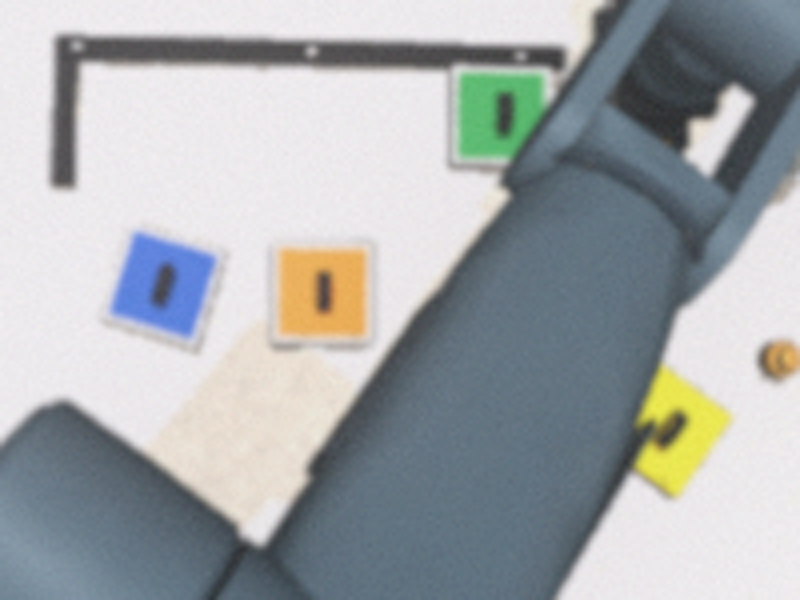

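The crop shows the green block flush under the far arm at (502,115). Blue (165,285) and amber (323,290) have not moved. Lowering on its right side.

```bash
python3 -m handwheel '[[[-0.03,0.008,0.15],[0,0,0]],[[-0.03,0.008,0.3],[0,0,0]],[[-0.03,0.008,0.42],[0,0,0]],[[-0.03,0.008,0.48],[0,0,0]],[[-0.03,0.008,0.5],[0,0,0]],[[-0.03,0.008,0.5],[0,0,0]]]'
python3 -m handwheel '[[[0.02,0,0],[0,0,0]],[[0.04,0,0],[0,0,0]],[[0.06,0,0],[0,0,0]],[[0.08,0,0],[0,0,0]],[[0.1,0,0],[0,0,0]],[[0.12,0,0],[0,0,0]],[[0.14,0,0],[0,0,0]],[[0.16,0,0],[0,0,0]],[[0.18,0,0],[0,0,0]],[[0.2,0,0],[0,0,0]]]'
```

```text
time_s: 11.3
eef_pos: [0.6373, -0.3059, 0.0083]
ee_rot: [[-0.004, 1.0, 0.001], [1.0, 0.004, -0.001], [-0.001, 0.001, -1.0]]
force: [-0.3, -0.5, -0.7]
finger_gap: 0.0395
grasp_force: 0.0
time_s: 12.55
eef_pos: [0.6366, -0.2553, 0.0076]
ee_rot: [[-0.003, 1.0, 0.0], [1.0, 0.003, -0.0], [-0.0, 0.0, -1.0]]
force: [0.1, -3.3, 0.2]
finger_gap: 0.0393
grasp_force: 1.3
```

Contact with a small push force (3 N), as expected. Pushing along the far arm.

```bash
python3 -m handwheel '[[[0.03,0,0],[0,0,0]],[[0.07,0,0],[0,0,0]],[[0.11,0,0],[0,0,0]],[[0.15,0.001,0],[0,0,0]],[[0.19,0.001,0],[0,0,0]],[[0.23,0.001,0],[0,0,0]],[[0.27,0.002,0],[0,0,0]],[[0.31,0.002,0],[0,0,0]],[[0.35,0.002,0],[0,0,0]],[[0.39,0.002,0],[0,0,0]],[[0.43,0.003,0],[0,0,0]],[[0.47,0.003,0],[0,0,0]],[[0.51,0.003,0],[0,0,0]],[[0.55,0.003,0],[0,0,0]],[[0.59,0.003,0],[0,0,0]],[[0.62,0.003,0],[0,0,0]],[[0.64,0.003,0],[0,0,0]],[[0.66,0.003,0],[0,0,0]]]'
python3 - <<'E'
from m import *
g=snap('top','t4'); print(np.round(green(g),2))
a=g['pixels'][120:270,200:400];cv2.imwrite('pics/t4c.png',cv2.convertScaleAbs(cv2.resize(a,(800,600),interpolation=2),alpha=1.7))
E
```

```text
time_s: 14.8
eef_pos: [0.6368, -0.0901, 0.0073]
ee_rot: [[-0.003, 1.0, 0.0], [1.0, 0.003, 0.0], [0.0, 0.0, -1.0]]
force: [-1.6, -2.6, -0.2]
finger_gap: 0.0397
grasp_force: 1.1
[645.98 -51.05  48.15  20.34   1.12]
```

View pics/t4c.png

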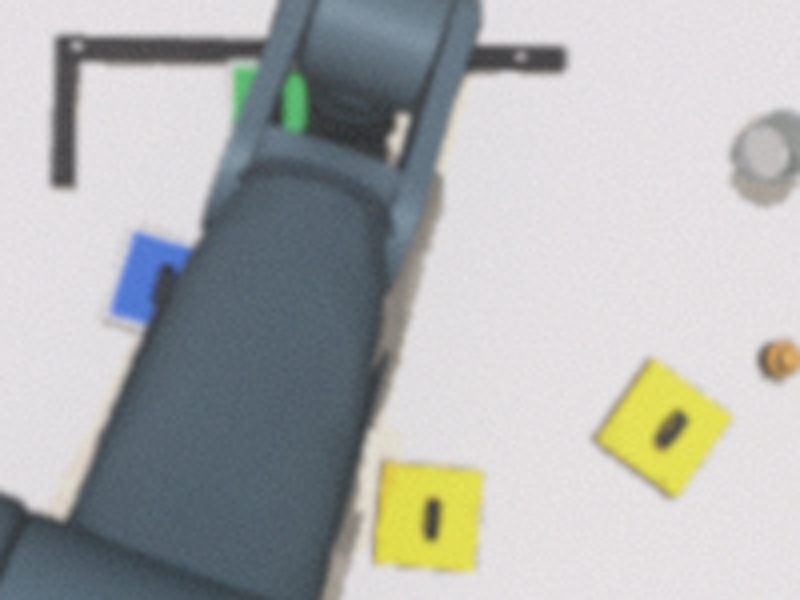

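The green cover (235-305, 70-130) is still running along the far arm. The side arm is ahead at x≈75.

```bash
python3 -m handwheel '[[[0.03,0,0],[0,0,0]],[[0.07,0,0],[0,0,0]],[[0.11,0,0],[0,0,0]],[[0.15,0.001,0],[0,0,0]],[[0.19,0.001,0],[0,0,0]],[[0.23,0.001,0],[0,0,0]],[[0.27,0.002,0],[0,0,0]],[[0.31,0.002,0],[0,0,0]],[[0.35,0.002,0],[0,0,0]],[[0.39,0.002,0],[0,0,0]],[[0.42,0.003,0],[0,0,0]],[[0.44,0.003,0],[0,0,0]],[[0.455,0.003,0],[0,0,0]],[[0.47,0.003,0],[0,0,0]],[[0.48,0.003,0],[0,0,0]]]'|grep -E 'time|pos|force'
for i in 1 2; do python3 -m handwheel '[[[0.006,0,0],[0,0,0]],[[0.012,0,0],[0,0,0]]]'|grep -E 'pos|force'; done
```

```text
time_s: 16.73
eef_pos: [0.6369, 0.0295, 0.0074]
force: [-3.6, -4.2, 1.2]
grasp_force: 2.1
eef_pos: [0.637, 0.0325, 0.0074]
force: [-3.0, -3.6, 0.5]
grasp_force: 1.9
eef_pos: [0.6369, 0.0356, 0.0074]
force: [-1.4, -4.0, 0.4]
grasp_force: 1.8
```

```bash
for i in 1 2 3; do python3 -m handwheel '[[[0.004,0,0],[0,0,0]],[[0.008,0,0],[0,0,0]]]'|grep -E 'pos|force'; done
```

```text
eef_pos: [0.6369, 0.0373, 0.0074]
force: [-2.4, -6.8, -0.6]
grasp_force: 3.4
eef_pos: [0.637, 0.0374, 0.0074]
force: [-3.6, -13.6, -0.7]
grasp_force: 7.1
eef_pos: [0.637, 0.0375, 0.0075]
force: [-4.4, -21.1, -1.0]
grasp_force: 10.6
```

```bash
python3 -m handwheel '[[[-0.03,0,0],[0,0,0]],[[-0.15,0,0],[0,0,0]],[[-0.2,0,-0.15],[0,0,0]],[[-0.25,0,-0.35],[0,0,0]],[[-0.45,0,-0.5],[0,0,0]],[[-0.7,0,-0.5],[0,0,0]],[[-0.95,0,-0.5],[0,0,0]],[[-0.98,0,-0.5],[0,0,0]],[[-0.98,0,-0.5],[0,0,0]]]'
python3 - <<'E'
from m import *
g=snap('top','t5'); print(np.round(green(g),2)); print('amber',np.round(green(g,(8,120,60),(20,255,255)),2))
for k,(d,p,e) in stop(g).items(): print(k,np.degrees(np.arctan2(d[1],d[0])).round(2),(p*1000).round(1))
a=g['pixels'][120:195,200:300];cv2.imwrite('pics/t5c.png',cv2.convertScaleAbs(cv2.resize(a,(800,600),interpolation=2),alpha=1.7))
E
```

```text
time_s: 19.1
eef_pos: [0.6382, -0.2032, 0.1324]
ee_rot: [[-0.002, 1.0, 0.001], [1.0, 0.002, 0.001], [0.001, 0.001, -1.0]]
force: [0.8, 0.3, -0.0]
finger_gap: 0.0397
grasp_force: 0.0
[637.37  91.25  65.27  67.86   1.3 ]
amber [485.08 -66.    40.52  66.43  -2.31]
far_in 88.78 [684.8   2.5]
far_out -89.62 [698.  -27.3]
side_in 1.91 [623.9 138. ]
side_out -0.14 [617.7 150.6]
```

View pics/t5c.png

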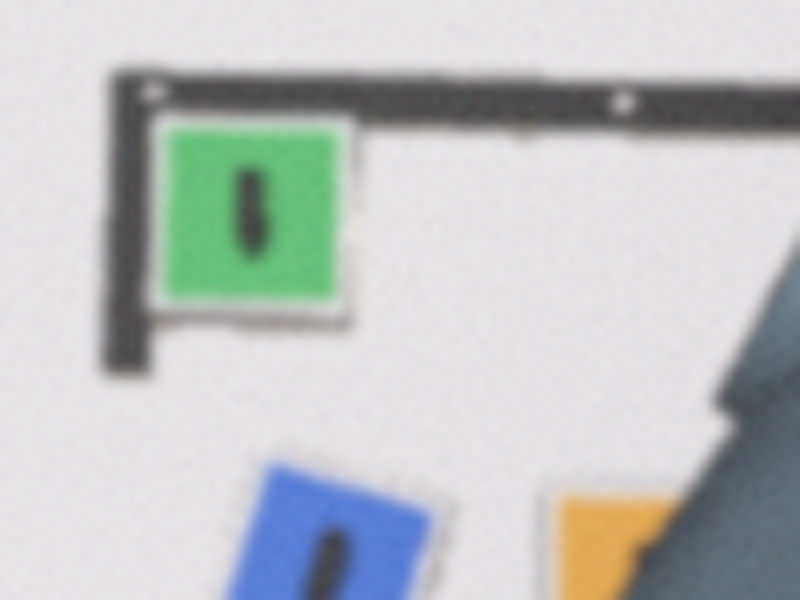

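The block (255,215) sits flush against both arms. Its measured centre is (637,91) mm, against about (637,89) expected from contact. The blue and amber blocks are in place and the arm is clear.

```bash
python3 -c "
from bench import r
print(r.job_done())"
```

```text
the job is handed in; nothing more can be done
None
```

I pushed the green block into the inside corner of the stop, flush against both arms with its filter facing the lamp, and handed the job in with the arm clear; no verdict came back.

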